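Clamp the moulding, draw the sprung pointer rod to its index and hold

TASK

The limestone moulding already lies in the setting-out cradle: first swing the clamp arm down until its pad sits on the stone. Then pull the sprung rod out of its tube by its upright grip until the pointer blade that crosses the stone stands in line with the index fin on the rail, and finish while still holding it there with the gripper, so that a line can be scribed along the blade. Do not shift the stone or the index, and leave the loose tools and pieces on the bench where they are.

Things in the scene. Friction and masses are not known exactly. Their poses are not given: they have to be found in the camera images.
- clamp_bar (a point): middle of the black round cross bar (16 thick, 50 long) at the free end of the steel clamp arm; the bar runs along the cradle's y axis. The arm is 20 wide, 10 thick; with the clamp down the bar's middle is 85 above the bench, its underside 22 above the rod's tube. Sizes in mm.
- clamp_hinge (a point): middle of the clamp arm's hinge pin, 85 above the bench, at the cradle's far side (from the robot); the pin runs along the cradle's y axis and the bar's middle swings 125 from it. Sizes in mm.
- clamp (a joint): angle of the clamp arm (rad): 0 with the arm level and its rubber pad on the stone, growing as its bar end rises (0.6 to 1.05 at the start); the bar is always on the robot's side of the hinge. The hinge is stiff (friction 0.3 N m) and the arm stays where it is left; 2 to 6 N down on the bar moves it.
- rod_grip (a point): centre of the black upright grip on the outer end of the sprung rod: 14 thick along the pull, 20 across, top 18 above this point and 105 above the bench. The rod lies level below at 45 above the bench; the blade leaves the grip at 62, and the grip is free above that. Axes: the cradle's: +y is the way the rod is pulled out (roughly the robot's left), x away from the robot, z up. Sizes in mm.
- rod (a joint): how far the rod is drawn out of its tube (m): 0 at rest, up to 0.13 at its stop. An inner spring pulls it back in: about 4.5 N at the start, 70 N/m more as it comes out (12 N at 0.105).
- pointer_tip (a point): tip of the thin steel pointer blade (dark steel, 8 wide, 3 thick, 4 wide at the tip) that is fixed to the rod's grip and crosses level above the stone, 61.5 above the bench; it moves with the rod. Axes as the cradle's. Sizes in mm.
- index_mark (a point): middle of the top edge of the index fin, a thin upright dark steel plate (4 thick along the cradle's y) on the dark rider on the rail at the cradle's far side, 63 above the bench. Axes as the cradle's. The blade is in line with it when tip and fin have the same position along the cradle's y. Sizes in mm.
- index (a joint): where the index rider stands along the rail (m), equal to the rod's draw at which the blade is in line with the fin; 0.045 to 0.105. It is tight (15 N to shift) and is to be left alone.
- moulding_mid (a point): point on the middle line of the limestone moulding, 30 above its underside, 42 above the bench; the stone is 76 wide, 250 long along the cradle's y, 75 above the bench at its end block under the clamp pad and 52 above the bench under the pointer blade. It lies loose on the cradle's 12 thick base plate between low fences. Sizes in mm.
- mallet: round-headed wooden mallet standing on its head, 110 across, 235 tall, in mm; a bystander, to be left alone; origin at its underside
- chisel_wide: wide flat stone chisel lying on the bench between robot and cradle, 200 long, 28 wide, 18 thick, in mm; a bystander, to be left alone; origin at its underside
- chisel_narrow: narrow stone chisel lying beyond the cradle, 180 long, 18 thick, in mm; a bystander, to be left alone; origin at its underside
- dust_brush: dusting brush lying beyond the cradle, in mm; a bystander, to be left alone; origin at its underside
- offcut: stepped limestone offcut, 70 x 50 x 60, in mm; a bystander, to be left alone; origin at its underside
- rub_block: cork rubbing block, 90 x 50 x 30, in mm; a bystander, to be left alone; origin at its underside
- paste_jar: closed jar, 64 across, 75 tall, in mm; a bystander, to be left alone; origin at its underside

How it is judged:
By the outcome, as a careful person would: the job done as asked, in the order asked, and still so for the second after the job is handed in, while the arm keeps its last pose, push and grip.
It also fails if it takes over 42 s, if anything falls off the work surface, if the arm or the gripper's body presses on something with over 40 N, if the wrist force passes 120 N, or if a joint passes its speed limit or range.

ROBOT

A 7-joint arm with a two-finger parallel gripper is mounted at the origin on the work surface. World frame = base frame: x ahead of the robot, y to its left, z up, the work surface at z = 0. Lengths are in m, angles in rad, forces in N, time in s.
With the tool pointing down it reaches from about 0.425 to 0.825 m from the base axis. Payload 3.6 kg.
Tool frame: the origin (TCP) lies midway between the tips of the shut fingers; the grasp point (between the pads) lies 19 mm behind it; z points along the fingers, y is the line along which they close (so a half turn about z gives the same grasp; the last joint's range is limited). The gripper opens to 85 mm and grips with 20 to 120 N. Pads are 22 mm wide; open, the fingers measure 114 mm over their backs; the gripper's body (76 mm by 85 mm) begins 54 mm behind the grasp point. The pads swing forward as they close: fully open they stand 13 mm farther back than shut.
Start: joints at [-1.337, 0.615, -0.013, 1.423, 0.008, 1.103, -0.04], TCP at [0.168, 0.628, 0.231] pointing down, gripper open.
Joint ranges: [-3.12, 3.12], [-0.3, 2.06], [-1.34, 1.32], [0.26, 2.42], [-1.36, 4.5], [0.01, 1.98], [-2.84, 2.84]. Speed limits (rad/s): [2.79, 2.79, 3.14, 3.14, 3.14, 3.14, 3.14].

INTERFACE

Orientations are given as a unit quaternion [w, x, y, z].
In Python, from plant import state, capture, camera_info, sign_off, regions_of gives the robot as it stands.
- The arm moves only by the tool carry_out, never from a script. Its argument "steps" is a list of rows, each an object with "xyz": the shift along the tool's x, y, z in m, a list of three; "turn": the turn, a rotation vector about the tool's x, y, z in rad, a list of three. In form: [{"xyz": [tx, ty, tz], "turn": [rx, ry, rz]}, ...]. A call has 1 to 5 rows; each row is the pose to reach, as a shift and turn from the pose commanded when the call began, along the tool's axes at that moment; what a row does not reach only later rows make up. A row lasts 1/12 s, in which the tool goes at most 41.7 mm and 7.16 degrees, less where a joint would pass 70% of its speed; a pose out of reach is approached as far as the arm can. A call with a gripper value outside its range is refused whole. "hand" is the finger opening in m, from 0 to 0.0854, set as the call begins (left out, the last holds). The fingers move at their own pace and stop on an object; "squeeze" is the grip in N (left out, the last holds). Time passes only in rows, so rows that repeat a pose let the fingers close. It gives the time, the measured TCP pose, the force, the opening and the grip force at its end, in the units of the state.
- state(): the state, without advancing time (a new reading comes with each control period).
- capture(name): name is "scene" or "top"; returns (picture, depth): 420x560x3 uint8, blue, green, red; 420x560 float32, m along the optical axis (not along the pixel's ray), 0 where there is no reading.
- camera_info(name): a dict with "vfov" (degrees; the focal length in pixels is half the picture's height over the tangent of half this angle, whatever the lens; pixels are square), "cx", "cy" (the principal point, pixels), "D" ([k1, k2, p1, p2, k3] as OpenCV has them; the pictures are not rectified), "camera_from_world" (4x4, takes a point from world to camera coordinates). Camera axes: x right, y down, z forward; pixel columns grow to the right and rows downward; lengths in m; the calibration is good to about 2 mm. A picture is of the moment at which its call begins. camera_info takes no time and is no camera call.
- sign_off(): hands the job in; it is judged then, once.
Trained networks look in the newest picture that a camera, given by its name, has taken for a name from the list of things; names that differ only in an ending like _2 or _b are one class to them, and where a whole thing is asked for, a point or a joint stands for the part that bears it (a point fixed in the world has none). Each returns a list of dicts, best first, with "confidence" (0 to 1); they miss things now and then, are a little off and sometimes report something else, mostly with a low value. They report only what shows in the picture. A call takes as long as a camera call.
- regions_of(camera, label): "pixels" (420x560 bool, what is visible of it) and "box" ([centre column, centre row, width, height] in pixels, round what is visible of it).
The state is a dict: "clock": time; "qpos": joint angles; "qd": joint speeds; "joint_torque": joint torques, N m; "tcp_pos": TCP position; "tcp_rot": TCP orientation; "force": force on the tool from outside, world axes, zero at the start; "torque": the same for the moment, N m; "grip_width": finger opening in m; "gripper_force": force on a finger pad.
Only numpy, scipy, OpenCV 4.12 (cv2) and the standard library are available. Lean on these libraries where they do the work, as an engineer would, in place of code of your own. Each camera call takes 0.05 s, during which the arm holds its last target. There are 200 camera calls.

## Working session

There is one attempt and no reset: what is moved stays moved. The work goes in short steps, Python scripts to look and compute and a tool call to move; the robot and the scene stay as the last step left them, time stands still between calls to the robot, and variables do not carry over. Pictures are saved under pics/ and viewed, at most 10 in all, crops included, and the job is handed in when it is done.

Besides the shell and the picture viewer there is one more tool, called after "Request:" as name(argument=value, ...) on one line, values as JSON. carry_out: Moves the arm, as the interface text tells. Its arguments: {"type":"object","properties":{"steps":{"type":"array"},"hand":{"type":"number"},"squeeze":{"type":"number"}},"required":["steps"]}

```bash
mkdir -p pics; ls; cat > h.py <<'E'
import numpy as np, cv2
from plant import *
def K(n):
    c=camera_info(n); f=210/np.tan(np.radians(c['vfov'])/2)
    return np.array([[f,0,c['cx']],[0,f,c['cy']],[0,0,1]]),np.array(c['D'],float),np.array(c['camera_from_world'])
def pts(n,depth,uv):
    k,D,T=K(n); uv=np.atleast_2d(uv).astype(float)
    r=cv2.undistortPoints(uv.reshape(-1,1,2),k,D).reshape(-1,2)
    z=depth[uv[:,1].astype(int),uv[:,0].astype(int)]
    P=np.c_[r*z[:,None],z]; Ti=np.linalg.inv(T)
    return (P@Ti[:3,:3].T+Ti[:3,3])[z>0]
def ray(n,uv,h):
    k,D,T=K(n); uv=np.atleast_2d(uv).astype(float)
    r=cv2.undistortPoints(uv.reshape(-1,1,2),k,D).reshape(-1,2)
    Ti=np.linalg.inv(T); d=np.c_[r,np.ones(len(r))]@Ti[:3,:3].T; o=Ti[:3,3]
    return o+d*((h-o[2])/d[:,2])[:,None]
def mask_pts(n,depth,m):
    v,u=np.nonzero(m); return pts(n,depth,np.c_[u,v])
E
python3 - <<'E'
from h import *
print(state())
for n in('scene','top'):
    p,d=capture(n); cv2.imwrite(f'pics/{n}0.png',p); np.save(f'{n}0.npy',d)
    print(n,np.linalg.inv(K(n)[2])[:3].round(3).tolist())
    for l in('clamp_bar','rod_grip','pointer_tip','index_mark','clamp_hinge','moulding_mid'):
        for r in regions_of(n,l)[:2]:
            q=mask_pts(n,d,r['pixels'])
            print(n,l,round(r['confidence'],2),np.round(r['box']),len(q),np.median(q,0).round(4) if len(q) else'',q.min(0).round(3) if len(q) else '',q.max(0).round(3) if len(q) else '')
E
```

```text
pics
{'clock': 0.0, 'qpos': array([-1.33654076,  0.61591423, -0.01261044,  1.42492709,  0.00809634,
        1.10340549, -0.04042453]), 'qd': array([ 2.58043904e-03, -4.10891890e-04,  9.68799286e-05, -9.14611893e-04,
       -2.11669666e-03, -1.12203844e-03,  9.84813319e-04]), 'joint_torque': array([-6.15101681e-05, -4.69223642e+01,  2.58888295e-01, -1.71034992e+01,
        9.83070029e-03,  9.77143500e-03, -1.22880895e-06]), 'tcp_pos': array([0.16736975, 0.62727578, 0.23013207]), 'tcp_rot': array([-1.50038935e-04,  1.29990921e-01,  9.91514329e-01, -1.29334441e-03]), 'force': array([-0.32663019, -0.18718598, -0.47459946]), 'torque': array([ 0.0285296 , -0.0733526 ,  0.01644664]), 'gripper_force': 0.0, 'grip_width': 0.0853536410364011}
scene [[-0.401, 0.686, -0.607, 1.352], [0.916, 0.308, -0.257, 0.347], [0.011, -0.659, -0.752, 1.02]]
scene clamp_bar 0.71 [239. 153.  37.  54.] 515 [ 0.5334 -0.0957  0.1342] [ 0.309 -0.201 -0.002] [ 0.598 -0.058  0.177]
scene rod_grip 0.78 [281. 180.  27.  33.] 230 [0.4982 0.0297 0.0637] [ 0.429 -0.003 -0.007] [0.576 0.042 0.107]
scene pointer_tip 0.58 [28
[... 759 characters left out ...]
11, -0.993, 1.042]]
top clamp_bar 0.77 [337. 226.  23.  49.] 590 [ 0.5241 -0.0958  0.1426] [ 0.48  -0.129  0.01 ] [ 0.602 -0.061  0.175]
top rod_grip 0.67 [287. 234.  17.  44.] 201 [0.4939 0.0208 0.0625] [ 0.475 -0.     0.009] [0.571 0.038 0.109]
top pointer_tip 0.33 [260. 154.  75.  35.] 956 [0.7191 0.1057 0.017 ] [ 0.68  -0.008 -0.003] [0.762 0.181 0.027]
top index_mark 0.66 [257. 186.  10.  13.] 73 [0.6344 0.0876 0.0434] [0.624 0.08  0.033] [0.649 0.097 0.064]
top index_mark 0.47 [338. 226.  24.  50.] 640 [ 0.523  -0.0956  0.138 ] [ 0.48  -0.129  0.009] [ 0.602 -0.059  0.175]
top moulding_mid 0.59 [296. 226. 112.  54.] 2928 [0.5405 0.0104 0.0517] [ 0.471 -0.131  0.008] [0.61  0.133 0.167]
```

```bash
python3 - <<'E'
import cv2
p=cv2.imread('pics/top0.png')[140:290,220:400]; cv2.imwrite('pics/topc.png',cv2.resize(p,None,fx=4,fy=4,interpolation=cv2.INTER_CUBIC))
p=cv2.imread('pics/scene0.png')[110:260,190:390]; cv2.imwrite('pics/scenec.png',cv2.resize(p,None,fx=4,fy=4,interpolation=cv2.INTER_CUBIC))
E
```

```text
(no output)
```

View pics/topc.png

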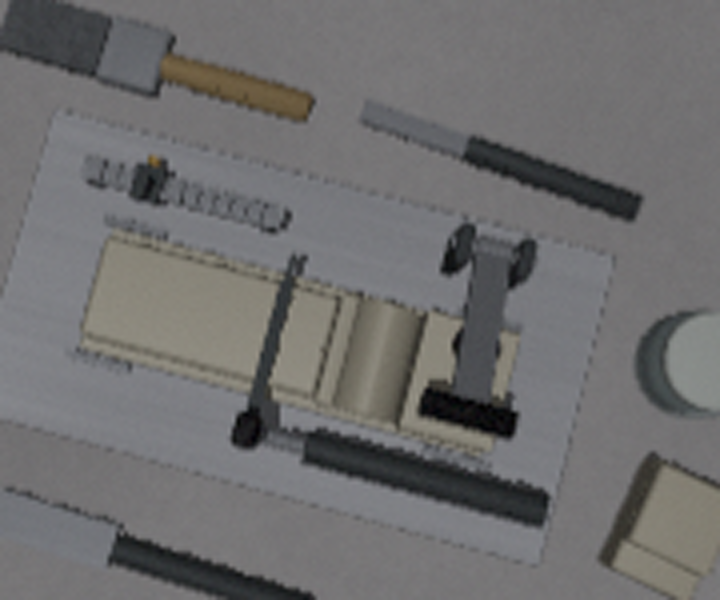

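View pics/scenec.png

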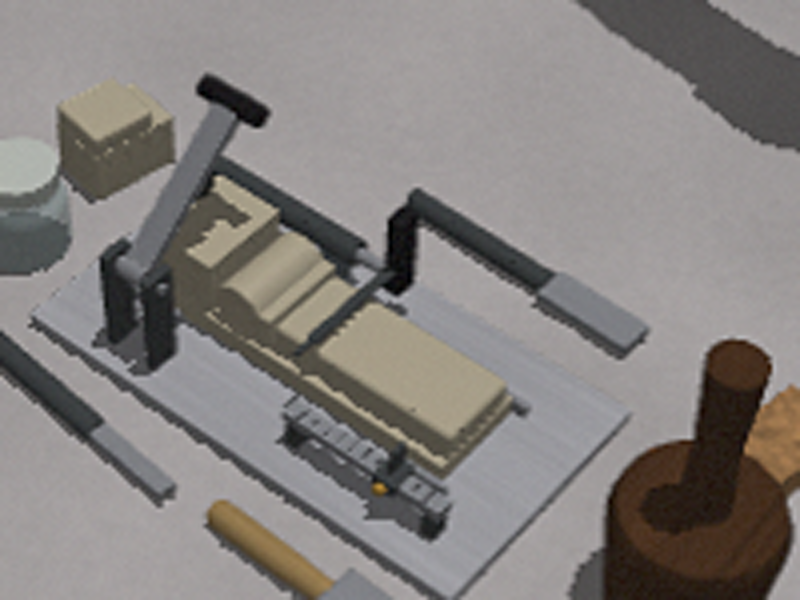

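View pics/top0.png

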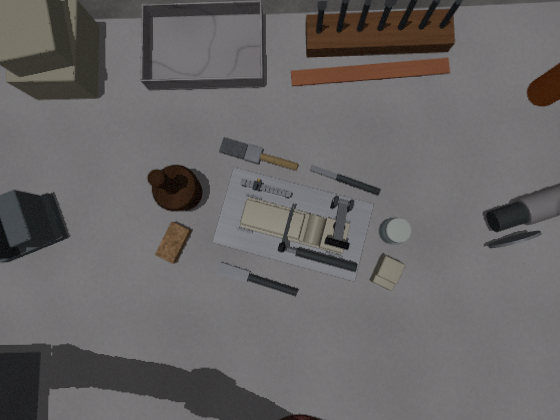

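The top crop shows the cradle turned about 15° and the clamp arm up, with its bar at about (337,243) in the full picture. The grip is at (282,247), the blade tip at (294,204), and the fin at about (257,186). Next I'll compute these positions from the depth.

```bash
cat > m.py <<'E'
from h import *
from scipy.spatial.transform import Rotation as Ro
def cloud(n,d):
    v,u=np.mgrid[0:420,0:560]; uv=np.c_[u.ravel(),v.ravel()]
    k=d.ravel()>0; return uv[k],pts(n,d,uv)
E
python3 - <<'E'
from m import *
for n in('top','scene'):
    d=np.load(f'{n}0.npy'); uv,P=cloud(n,d)
    # base plate
    b=(abs(P[:,2]-.012)<.004)&(P[:,0]>.4)&(P[:,0]<.72)&(abs(P[:,1])<.22)
    r=cv2.minAreaRect(P[b][:,:2].astype(np.float32)); print(n,'plate',r)
    def sel(nm,x0,x1,y0,y1,z0,z1):
        s=(P[:,0]>x0)&(P[:,0]<x1)&(P[:,1]>y0)&(P[:,1]<y1)&(P[:,2]>z0)&(P[:,2]<z1); Q=P[s]
        if len(Q): print(n,nm,len(Q),Q.mean(0).round(4),Q.min(0).round(4),Q.max(0).round(4), uv[s].mean(0))
        return Q
    sel('griptop',.44,.54,0,.07,.095,.115)
    Q=sel('bar',.42,.53,-.16,-.05,.15,.3)
    Q=sel('tube',.4,.54,-.15,0,.048,.06)
    if len(Q)>5: c=Q[:,:2]-Q[:,:2].mean(0); v=np.linalg.svd(c)[2][0]; print('tubedir',v,np.degrees(np.arctan2(v[0],v[1])))
    sel('fin',.6,.68,.05,.13,.05,.075)
    sel('rider',.6,.68,.05,.13,.03,.05)
    Q=sel('blade',.5,.62,-.03,.06,.0575,.07)
    if len(Q)>5: c=Q[:,:2]-Q[:,:2].mean(0); v=np.linalg.svd(c)[2][0]; print('bladedir',v)
    sel('hinge',.57,.64,-.15,-.05,.08,.11)
    sel('stoneend',.46,.6,-.13,-.06,.073,.077)
s=state();print(Ro.from_quat(np.roll(s['tcp_rot'],-1)).as_matrix().round(4).tolist())
E
```

```text
top plate ((0.540474534034729, -0.013874933123588562), (0.4098983705043793, 0.3186455965042114), 78.72320556640625)
top griptop 54 [0.4861 0.0314 0.104 ] [0.4761 0.0246 0.1008] [0.4961 0.0382 0.1088] [281.  247.5]
top bar 257 [ 0.497  -0.0855  0.1663] [ 0.4805 -0.1081  0.15  ] [ 0.5185 -0.0594  0.1752] [336.78988327 241.12062257]
top tube 749 [ 0.4787 -0.0554  0.0533] [ 0.429  -0.1412  0.048 ] [ 5.4e-01 -1.0e-04  6.0e-02] [318.74766355 250.09345794]
tubedir [-0.59956218 -0.80032818] -143.16145231358783
top fin 13 [0.6313 0.0896 0.0598] [0.626  0.0864 0.0521] [0.637  0.0931 0.0639] [255.61538462 186.30769231]
top rider 236 [0.6342 0.0892 0.0412] [0.6002 0.0515 0.0301] [0.6531 0.1294 0.0496] [256.37711864 186.23728814]
top blade 172 [0.5336 0.0039 0.0614] [ 0.5    -0.0294  0.0575] [0.587  0.0296 0.0667] [292.76162791 226.8255814 ]
bladedir [-0.95871961 -0.28435316]
top hinge 185 [ 0.5831 -0.1098  0.0927] [ 0.5704 -0.1362  0.0803] [ 0.6003 -0.0873  0.1079] [342.63783784 203.24324324]
top stoneend 255 [ 0.5142 -0.0869  0.0747] [ 0.4735 -0.1245  0.073 ] [ 0.569 -0.06   0.077] [332.6666666
[... 533 characters left out ...]
40.04032839783828
scene fin 32 [0.6239 0.0945 0.0564] [0.6003 0.0874 0.0501] [0.6431 0.1126 0.0647] [292.65625 220.28125]
scene rider 301 [0.634  0.0933 0.0403] [0.6001 0.0506 0.03  ] [0.6581 0.1295 0.0495] [290.44850498 227.14285714]
scene blade 158 [0.5369 0.0024 0.0613] [ 0.5001 -0.03    0.0575] [0.5934 0.0364 0.0675] [272.44303797 183.78481013]
bladedir [0.99150517 0.13006729]
scene hinge 213 [ 0.5875 -0.1082  0.0934] [ 0.5701 -0.1354  0.0805] [ 0.6072 -0.0869  0.1094] [224.79812207 175.39906103]
scene stoneend 234 [ 0.5198 -0.087   0.0749] [ 0.4779 -0.128   0.073 ] [ 0.5978 -0.0605  0.0769] [244.05555556 165.70512821]
[[-0.9662, 0.2578, -0.0], [0.2578, 0.9662, -0.0], [-0.0, -0.0, -1.0]]
```

```bash
python3 - <<'E'
from m import *
def t(cx,cy,h): return ray('top',[220+cx/4-.4,140+cy/4-.4],h)[0]
def s(cx,cy,h): return ray('scene',[190+cx/4-.4,110+cy/4-.4],h)[0]
def ang(a,b): v=(a-b)[:2]; return round(np.degrees(np.arctan2(v[0],v[1])),2)
print('edge',ang(t(62,110,.012),t(612,255,.012)))
print('tube',ang(t(305,446,.05),t(547,508,.05)))
print('stone',ang(t(110,237,.052),t(340,293,.052)))
print('scene edge',ang(s(630,414,.012),s(455,600,.012)))
print('blade tip',t(298,258,.0615),s(300,350,.0615))
print('fin',t(152,162,.06),s(397,450,.063))
print('grip',t(246,428,.105),s(417,195,.105))
print('bar ends',t(425,400,.16),t(515,420,.16),s(205,88,.16),s(262,115,.16))
E
```

```text
edge 16.28
tube 15.29
stone 14.96
scene edge -74.2
blade tip [ 5.8677926e-01 -4.8975185e-04  6.1500000e-02] [0.58749844 0.00278511 0.0615    ]
fin [0.64603839 0.0846816  0.06      ] [0.63804046 0.08991519 0.063     ]
grip [0.48803438 0.03110427 0.105     ] [0.46931654 0.0328412  0.105     ]
bar ends [ 0.50064178 -0.06361677  0.16      ] [ 0.48945446 -0.1098521   0.16      ] [ 0.48730928 -0.10908783  0.16      ] [ 0.4956544  -0.06485458  0.16      ]
```

Request:
carry_out(steps=[{"xyz":[-0.035,-0.02,-0.012],"turn":[0,0,0.01]},{"xyz":[-0.07,-0.042,-0.02],"turn":[0,0,0.01]},{"xyz":[-0.104,-0.065,-0.03],"turn":[0,0,0.01]},{"xyz":[-0.138,-0.087,-0.04],"turn":[0,0,0.01]},{"xyz":[-0.172,-0.109,-0.05],"turn":[0,0,0.01]}], hand=0, squeeze=40)

```text
clock: 1.12
tcp_pos: [0.3058, 0.4779, 0.2815]
tcp_rot: [0.0, 0.135, 0.991, 0.0]
force: [-0.0, -0.2, -1.1]
grip_width: 0.026
gripper_force: 0.0
```

Request:
carry_out(steps=[{"xyz":[-0.034,-0.022,-0.005],"turn":[0,0,0]},{"xyz":[-0.068,-0.044,-0.01],"turn":[0,0,0]},{"xyz":[-0.102,-0.066,-0.015],"turn":[0,0,0]},{"xyz":[-0.125,-0.1,-0.02],"turn":[0,0,0]},{"xyz":[-0.14,-0.135,-0.02],"turn":[0,0,0]}])

```text
clock: 1.53
tcp_pos: [0.4066, 0.3097, 0.3019]
tcp_rot: [0.002, 0.137, 0.991, 0.001]
force: [0.3, 0.3, 0.4]
grip_width: 0.0004
gripper_force: 0.0
```

```bash
cat > to.py <<'E'
import sys
from m import *
s=state(); R=Ro.from_quat(np.roll(s['tcp_rot'],-1)).as_matrix()
print(round(s['clock'],2),s['tcp_pos'].round(4),'yaw',np.degrees(np.arctan2(R[0,1],R[1,1])).round(2),'F',s['force'].round(1),'w',s['grip_width'].round(4),s['gripper_force'])
if len(sys.argv)>3: print('delta tool',(R.T@(np.array(sys.argv[1:4],float)-s['tcp_pos'])).round(4))
E
python3 to.py .494 -.087 .25
```

```text
Traceback (most recent call last):
  File "to.py", line 4, in <module>
    print(round(s['clock'],2),s['tcp_pos'].round(4),'yaw',np.degrees(np.arctan2(R[0,1],R[1,1])).round(2),'F',s['force'].round(1),'w',s['grip_width'].round(4),s['gripper_force'])
                                                                                                                                     ^^^^^^^^^^^^^^^^^^^^^
AttributeError: 'float' object has no attribute 'round'
```

Request:
carry_out(steps=[{"xyz":[-0.019,-0.036,0],"turn":[0,0,0]},{"xyz":[-0.038,-0.072,0],"turn":[0,0,0]},{"xyz":[-0.057,-0.108,0],"turn":[0,0,0]},{"xyz":[-0.076,-0.144,0],"turn":[0,0,0]},{"xyz":[-0.095,-0.18,0],"turn":[0,0,0]}])

```text
clock: 1.95
tcp_pos: [0.447, 0.1111, 0.3014]
tcp_rot: [0.0, 0.135, 0.991, 0.0]
force: [0.9, -0.5, 0.2]
grip_width: -0.0002
gripper_force: 0.0
```

Request:
carry_out(steps=[{"xyz":[-0.019,-0.036,0],"turn":[0,0,0]},{"xyz":[-0.038,-0.072,0.01],"turn":[0,0,0]},{"xyz":[-0.057,-0.108,0.02],"turn":[0,0,0]},{"xyz":[-0.076,-0.144,0.03],"turn":[0,0,0]},{"xyz":[-0.095,-0.18,0.05],"turn":[0,0,0]}])

```text
clock: 2.37
tcp_pos: [0.4908, -0.0847, 0.2542]
tcp_rot: [0.003, 0.135, 0.991, -0.0]
force: [1.4, 0.1, 0.7]
grip_width: -0.0001
gripper_force: 0.0
```

```bash
sed -i "s/s\['grip_width'\].round(4)/round(s['grip_width'],4)/" to.py
python3 to.py .494 -.087 .19; python3 - <<'E'
from h import *
p,d=capture('scene'); p=p[90:240,180:380]; cv2.imwrite('pics/s1.png',cv2.resize(p,None,fx=4,fy=4,interpolation=cv2.INTER_CUBIC))
E
```

```text
2.37 [ 0.4908 -0.0847  0.2542] yaw 15.56 F [1.4 0.1 0.7] w -0.0001 0.0
delta tool [-0.0034 -0.0014  0.0642]
```

View pics/s1.png

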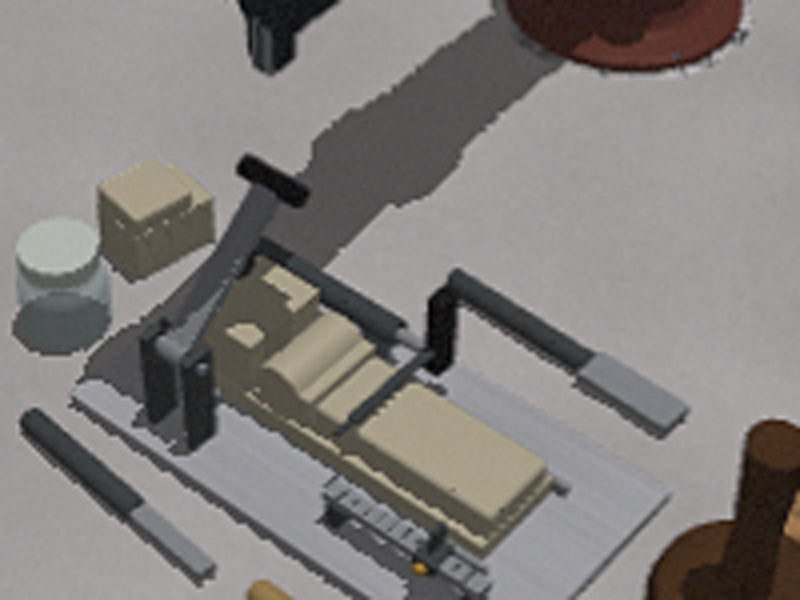

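The scene crop shows the shut fingertips, at (270,70), straight above the clamp bar at (275,180). I'll go down onto it and follow its arc.

Request:
carry_out(steps=[{"xyz":[-0.003,-0.001,0.02],"turn":[0,0,0]},{"xyz":[-0.003,-0.001,0.04],"turn":[0,0,0]},{"xyz":[-0.003,-0.001,0.06],"turn":[0,0,0]},{"xyz":[-0.003,-0.001,0.068],"turn":[0,0,0]},{"xyz":[-0.003,-0.001,0.074],"turn":[0,0,0]}])

```text
clock: 2.83
tcp_pos: [0.4916, -0.0833, 0.178]
tcp_rot: [-0.001, 0.135, 0.991, 0.0]
force: [0.3, -0.9, 0.8]
grip_width: -0.0001
gripper_force: 0.0
```

Request:
carry_out(steps=[{"xyz":[0.001,0,0.004],"turn":[0,0,0]},{"xyz":[0.003,0,0.008],"turn":[0,0,0]},{"xyz":[0.006,0,0.012],"turn":[0,0,0]},{"xyz":[0.009,0,0.017],"turn":[0,0,0]},{"xyz":[0.012,0,0.022],"turn":[0,0,0]}])

```text
clock: 3.25
tcp_pos: [0.479, -0.0797, 0.157]
tcp_rot: [-0.001, 0.135, 0.991, 0.0]
force: [-3.8, 1.4, 4.1]
grip_width: -0.0003
gripper_force: 2.4
```

Request:
carry_out(steps=[{"xyz":[0.003,0,0.006],"turn":[0,0,0]},{"xyz":[0.006,0,0.012],"turn":[0,0,0]},{"xyz":[0.008,0,0.018],"turn":[0,0,0]},{"xyz":[0.01,0,0.024],"turn":[0,0,0]},{"xyz":[0.012,0,0.03],"turn":[0,0,0]}])

```text
clock: 3.67
tcp_pos: [0.4689, -0.0773, 0.1262]
tcp_rot: [0.0, 0.135, 0.991, -0.0]
force: [-0.9, 1.2, 1.7]
grip_width: -0.0002
gripper_force: 1.2
```

Request:
carry_out(steps=[{"xyz":[0.001,0,0.006],"turn":[0,0,0]},{"xyz":[0.002,0,0.012],"turn":[0,0,0]},{"xyz":[0.003,0,0.018],"turn":[0,0,0]},{"xyz":[0.004,0,0.022],"turn":[0,0,0]},{"xyz":[0.004,0,0.026],"turn":[0,0,0]}])

```text
clock: 4.08
tcp_pos: [0.4652, -0.0764, 0.1004]
tcp_rot: [0.0, 0.135, 0.991, -0.0]
force: [-0.7, 0.3, 1.9]
grip_width: 0.0003
gripper_force: 0.9
```

Request:
carry_out(steps=[{"xyz":[0,0,0.003],"turn":[0,0,0]},{"xyz":[0,0,0.005],"turn":[0,0,0]},{"xyz":[0,0,0.007],"turn":[0,0,0]},{"xyz":[0,0,0.008],"turn":[0,0,0]},{"xyz":[0,0,0.008],"turn":[0,0,0]}])

```text
clock: 4.5
tcp_pos: [0.4652, -0.0763, 0.093]
tcp_rot: [0.0, 0.135, 0.991, -0.0]
force: [-2.3, -0.3, 1.9]
grip_width: 0.0
gripper_force: 0.8
```

Request:
carry_out(steps=[{"xyz":[0,0,0.001],"turn":[0,0,0]},{"xyz":[0,0,0.001],"turn":[0,0,0]},{"xyz":[0,0,0.002],"turn":[0,0,0]},{"xyz":[0,0,0.002],"turn":[0,0,0]}])

```text
clock: 4.83
tcp_pos: [0.4652, -0.0763, 0.0927]
tcp_rot: [0.001, 0.135, 0.991, 0.0]
force: [-4.7, 1.0, 15.4]
grip_width: -0.0003
gripper_force: 8.1
```

Seated: the force rose at z = 0.0927. I'll lift off and move over the grip.

Request:
carry_out(steps=[{"xyz":[0,0,-0.02],"turn":[0,0,0]},{"xyz":[0,0,-0.05],"turn":[0,0,0]},{"xyz":[0,0.02,-0.08],"turn":[0,0,0]},{"xyz":[0.002,0.05,-0.1],"turn":[0,0,0]},{"xyz":[0.004,0.08,-0.11],"turn":[0,0,0]}])

```text
clock: 5.25
tcp_pos: [0.4852, 0.0018, 0.2042]
tcp_rot: [0.004, 0.137, 0.991, 0.0]
force: [1.1, 0.1, -1.3]
grip_width: 0.0
gripper_force: 0.0
```

```bash
python3 - <<'E'
from m import *
for n in('top','scene'):
    p,d=capture(n); np.save(n+'2.npy',d); cv2.imwrite(f'pics/{n}2.png',p)
a=cv2.imread('pics/scene2.png')[100:240,180:370];cv2.imwrite('pics/s2.png',cv2.resize(a,None,fx=4,fy=4,interpolation=cv2.INTER_CUBIC))
E
python3 to.py .488 .032 .15
```

```text
5.35 [0.4859 0.0083 0.2031] yaw 14.95 F [-0.3  0.1 -0.7] w 0.0003 0.0
delta tool [0.0045 0.0231 0.0532]
```

View pics/s2.png

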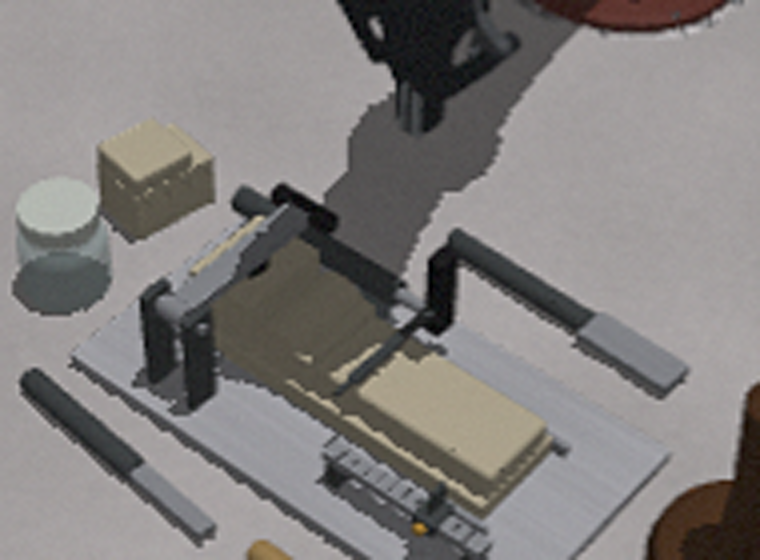

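The clamp arm is now level on the end block, with its bar at about (305,205) in the crop. The grip top is at about (443,253). Next I'll refine the grip position.

```bash
python3 - <<'E'
from m import *
print(ray('scene',[[190+402/4-.4,110+212/4-.4],[180+443/4-.4,100+253/4-.4]],.105))
for n,f in(('top','top0'),('scene','scene0')):
    d=np.load(f+'.npy');uv,P=cloud(n,d)
    s=(np.linalg.norm(P[:,:2]-[.488,.032],axis=1)<.025)&(P[:,2]>.07)
    Q=P[s]; y=np.array([.267,.964]);x=np.array([.964,-.267])
    print(n,len(Q),'x',np.percentile(Q[:,:2]@x,[5,50,95]),'y',np.percentile(Q[:,:2]@y,[5,50,95]), 'ref',np.array([.488,.032])@x,np.array([.488,.032])@y)
E
```

```text
[[0.48777529 0.02988413 0.105     ]
 [0.48835292 0.03081569 0.105     ]]
top 55 x [0.45146733 0.46014522 0.46892907] y [0.15384834 0.15974992 0.16586224] ref 0.46188799999999997 0.16114399999999998
scene 97 x [0.45560551 0.46923134 0.47491626] y [0.15673361 0.16589344 0.16966436] ref 0.46188799999999997 0.16114399999999998
```

Request:
carry_out(steps=[{"xyz":[0.003,0.01,0.015],"turn":[0,0,0]},{"xyz":[0.003,0.02,0.03],"turn":[0,0,0]},{"xyz":[0.003,0.025,0.04],"turn":[0,0,0]},{"xyz":[0.003,0.025,0.045],"turn":[0,0,0]},{"xyz":[0.003,0.025,0.045],"turn":[0,0,0]}], hand=0.055)

```text
clock: 5.77
tcp_pos: [0.4857, 0.0263, 0.1546]
tcp_rot: [-0.001, 0.135, 0.991, -0.001]
force: [0.8, -0.1, -0.3]
grip_width: 0.0553
gripper_force: 0.0
```

```bash
python3 to.py .488 .031 .068
```

```text
5.77 [0.4857 0.0263 0.1546] yaw 15.52 F [ 0.8 -0.1 -0.3] w 0.0553 0.0
delta tool [-0.0011  0.0053  0.0866]
```

Request:
carry_out(steps=[{"xyz":[-0.001,0.005,0.02],"turn":[0,0,0]},{"xyz":[-0.001,0.005,0.04],"turn":[0,0,0]},{"xyz":[-0.001,0.005,0.06],"turn":[0,0,0]},{"xyz":[-0.001,0.005,0.078],"turn":[0,0,0]},{"xyz":[-0.001,0.005,0.084],"turn":[0,0,0]}])

```text
clock: 6.18
tcp_pos: [0.4878, 0.0302, 0.0703]
tcp_rot: [-0.001, 0.136, 0.991, -0.001]
force: [-0.8, 0.0, 0.7]
grip_width: 0.055
gripper_force: 0.0
```

Request:
carry_out(steps=[{"xyz":[0,0,0],"turn":[0,0,0]},{"xyz":[0,0,0],"turn":[0,0,0]},{"xyz":[0,0,0],"turn":[0,0,0]},{"xyz":[0,0,0],"turn":[0,0,0]},{"xyz":[0,0,0],"turn":[0,0,0]}], hand=0.0, squeeze=60)

```text
clock: 6.6
tcp_pos: [0.4897, 0.0311, 0.0732]
tcp_rot: [0.001, 0.136, 0.991, 0.0]
force: [-0.6, -0.9, 5.1]
grip_width: 0.0127
gripper_force: 58.6
```

```bash
python3 to.py; python3 - <<'E'
from m import *
for n in('top','scene'):
    p,d=capture(n); np.save(n+'3.npy',d); cv2.imwrite(f'pics/{n}3.png',p)
a=cv2.imread('pics/scene3.png')[150:240,230:350];b=cv2.imread('pics/top3.png')[160:270,230:350]
f=lambda q:cv2.resize(q,None,fx=5,fy=5,interpolation=cv2.INTER_CUBIC)
cv2.imwrite('pics/s3.png',f(a))
E
```

```text
6.6 [0.4897 0.0311 0.0732] yaw 15.61 F [-0.6 -0.9  5.1] w 0.0127 58.63612711429596
```

View pics/s3.png

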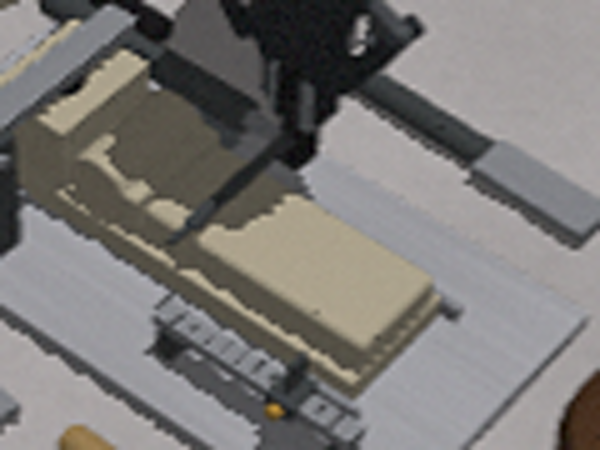

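The gripper holds the grip (width 12.7 mm, 59 N). The tip is at about (264,198) and the fin at (290,221), so the draw comes to about 97 mm. I'll pull 85 mm first and then measure.

Request:
carry_out(steps=[{"xyz":[0,0.005,-0.002],"turn":[0,0,0]},{"xyz":[0,0.014,-0.002],"turn":[0,0,0]},{"xyz":[0,0.024,-0.002],"turn":[0,0,0]},{"xyz":[0,0.034,-0.002],"turn":[0,0,0]},{"xyz":[0,0.043,-0.002],"turn":[0,0,0]}])

```text
clock: 7.12
tcp_pos: [0.5007, 0.0691, 0.0733]
tcp_rot: [0.001, 0.137, 0.991, -0.003]
force: [2.3, -8.7, -5.1]
grip_width: 0.0132
gripper_force: 61.4
```

Request:
carry_out(steps=[{"xyz":[0,0.01,0],"turn":[0,0,0]},{"xyz":[0,0.02,0],"turn":[0,0,0]},{"xyz":[0,0.03,0],"turn":[0,0,0]},{"xyz":[0,0.038,0],"turn":[0,0,0]},{"xyz":[0,0.042,0],"turn":[0,0,0]}])

```text
clock: 7.53
tcp_pos: [0.5121, 0.1083, 0.0733]
tcp_rot: [0.001, 0.137, 0.991, -0.003]
force: [1.6, -11.6, -4.7]
grip_width: 0.0127
gripper_force: 61.6
```

Request:
carry_out(steps=[{"xyz":[0,0,0],"turn":[0,0,0]},{"xyz":[0,0,0],"turn":[0,0,0]}])

```text
clock: 7.7
tcp_pos: [0.5119, 0.1076, 0.0733]
tcp_rot: [0.001, 0.137, 0.991, -0.004]
force: [1.5, -11.0, -4.9]
grip_width: 0.0128
gripper_force: 61.5
```

```bash
python3 to.py; python3 - <<'E'
from m import *
for n in('top','scene'):
    p,d=capture(n); np.save(n+'4.npy',d); cv2.imwrite(f'pics/{n}4.png',p)
a=cv2.imread('pics/scene4.png')[180:240,255:325];b=cv2.imread('pics/top4.png')[170:230,235:305]
f=lambda q:cv2.resize(q,None,fx=8,fy=8,interpolation=cv2.INTER_CUBIC)
c=np.vstack([f(a),f(b)])
cv2.imwrite('pics/c4.png',np.hstack([f(a)[:, :400],f(b)[:,:400]]))
E
```

```text
7.7 [0.5119 0.1076 0.0733] yaw 15.78 F [  1.5 -11.   -4.9] w 0.0128 61.53229057788849
```

View pics/c4.png

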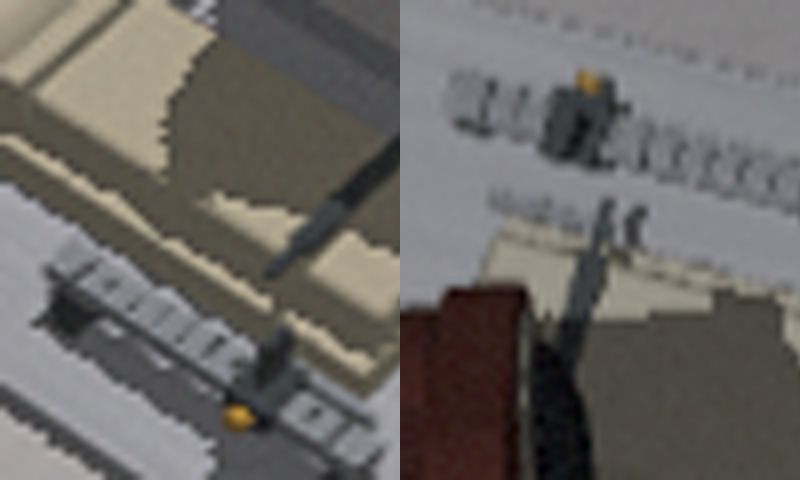

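```bash
python3 - <<'E'
from m import *
S=lambda x,y,h: ray('scene',[255+x/8-.45,180+y/8-.45],h)[0][:2]
T=lambda x,y,h: ray('top',[235+x/8-.45,170+y/8-.45],h)[0][:2]
tip=S(270,273,.0615);bk=S(385,160,.0615);fin=S(280,335,.063)
tt=T(207,203,.0615);tb=T(170,350,.0615);tf=T(180,125,.06)
for a,b,c in((tip,bk,fin),(tt,tb,tf)):
    v=a-b; x=v/np.linalg.norm(v)
    print('tip',a,'fin',c,'yaw blade',np.degrees(np.arctan2(-x[1],x[0])))
    for yaw in (15,15.6,16.2):
        y=np.array([np.sin(np.radians(yaw)),np.cos(np.radians(yaw))]); print(yaw,(c-a)@y)
E
```

```text
tip [0.61304547 0.07820323] fin [0.6354174  0.09067078] yaw blade 15.162984239186253
15 0.017833008063831302
15.6 0.018024530796346236
16.2 0.01821407693594135
tip [0.61025033 0.07837173] fin [0.63390303 0.08615054] yaw blade 14.875844844401158
15 0.013635520440477864
15.6 0.013852936206308671
16.2 0.014068832841576054
```

Request:
carry_out(steps=[{"xyz":[0,0.005,0],"turn":[0,0,0]},{"xyz":[0,0.01,0],"turn":[0,0,0]},{"xyz":[0,0.014,0],"turn":[0,0,0]},{"xyz":[0,0.014,0],"turn":[0,0,0]},{"xyz":[0,0.014,0],"turn":[0,0,0]}])

```text
clock: 8.22
tcp_pos: [0.5156, 0.1203, 0.0733]
tcp_rot: [0.001, 0.137, 0.99, -0.004]
force: [2.4, -10.8, -3.9]
grip_width: 0.0132
gripper_force: 61.6
```

```bash
python3 to.py; python3 - <<'E'
from m import *
I={}
for n in('top','scene'):
    A=[capture(n) for _ in range(5)]
    p=np.mean([a[0] for a in A],0); d=np.median([a[1] for a in A],0); np.save(n+'5.npy',d); I[n]=np.clip(p*1.7,0,255).astype(np.uint8); cv2.imwrite(f'pics/{n}5.png',p)
f=lambda q:cv2.resize(q,None,fx=16,fy=16,interpolation=cv2.INTER_CUBIC)
cv2.imwrite('pics/c5.png',np.hstack([f(I['scene'][203:239,278:303]),f(I['top'][178:214,246:270])]))
E
```

```text
8.22 [0.5156 0.1203 0.0733] yaw 15.8 F [  2.4 -10.8  -3.9] w 0.0132 61.5837424993515[ WARN:0@1.353] global loadsave.cpp:1063 imwrite_ Unsupported depth image for selected encoder is fallbacked to CV_8U.
```

View pics/c5.png

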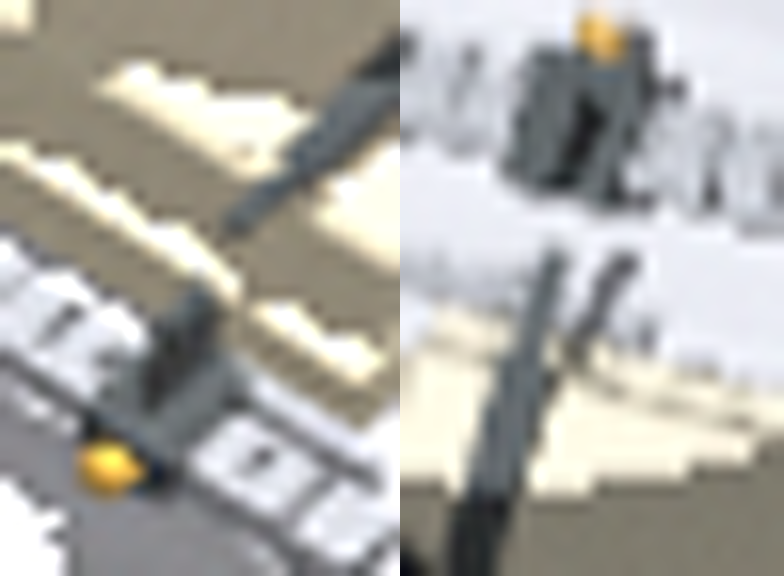

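```bash
python3 - <<'E'
from m import *
np.set_printoptions(linewidth=220)
y=np.array([np.sin(np.radians(15.6)),np.cos(np.radians(15.6))])
for n,u0,u1,v0,v1 in(('top',250,264,180,192),('scene',283,298,218,232)):
    d=np.load(n+'5.npy'); g=cv2.cvtColor(cv2.imread(f'pics/{n}5.png'),cv2.COLOR_BGR2GRAY)
    print(n,'cols',u0)
    for v in range(v0,v1):
        P=pts(n,d,[[u,v] for u in range(u0,u1)])
        print(v,(P[:,2]*1000).round().astype(int),((P[:,:2]@y)*1000).round().astype(int),g[v,u0:u1])
E
```

```text
top cols 250
180 [11 11 12 10 11 10 11 42 43 42 12 11 10 10] [279 277 274 272 270 267 265 259 256 254 255 253 250 248] [122 133 140 141 123 121 124  94 113  91  65  71 141 142]
181 [39 11 10 12 46 43 43 42 41 40 12 11 12 11] [275 276 274 271 265 263 260 258 256 254 254 252 250 247] [ 85 123 137 126  77  61  72  57  89  79  61  66 140 140]
182 [40 41 41 39 46 43 44 45 43 44 45 11 12 12] [274 272 270 267 264 262 260 257 255 253 250 251 249 247] [ 96 126 127  96  73  58  61  59  65  62  59  55 121 121]
183 [40 41 42 41 43 43 43 44 45 44 46 43 11 10] [274 271 269 267 264 262 259 257 254 252 249 247 248 246] [108 119 118  99  60  60  60  51  61  59  62  40  67  69]
184 [41 41 41 40 45 45 62 57 43 44 45 41 10 13] [273 271 268 266 263 261 256 255 254 251 249 247 248 245] [121 121 120  86  59  61  60  28  49  60  64  54  93  96]
185 [42 40 42 44 44 63 60 53 43 43 46 42 40 42] [272 270 267 265 262 258 256 254 253 251 248 246 244 242] [123 123 122  57  61  61  58  22  26  62  60  78 111 122]
186 [41 41 40 43 45 61 64 45 45 45 43 41 41 42] [272 269 267 264 262 258 255 255 252 250 248 246 244 24
[... 2645 characters left out ...]

228 [44 41 44 45 45 44 46 45 44 43 40 19 22 22 23] [250 250 254 256 258 259 262 263 265 266 267 260 263 265 267] [ 58  68  65  59  42  64  68  68  62  48  61  91 122 136 126]
229 [42 44 45 45 44 44 46 44 42 41 44 41 21 22 22] [251 253 256 258 259 261 264 265 266 267 270 271 264 267 269] [ 31  47  67  68  70  68  66  60  73 121 129  87  75 108 133]
230 [39 40 44 45 44 44 44 45 40 41 40 41 42 18 20] [251 254 258 260 261 263 265 267 267 269 271 273 275 267 270] [ 39  51  51  59  72  67  60  73 120 137 135 130 107  80  90]
231 [34 42 44 41 44 43 44 42 43 42 40 42 42 43 41] [251 256 259 260 263 265 267 268 270 272 272 275 277 279 280] [ 96 139 135  48  49  64  72 123 139 136 114  66 118 127  89]
```

```bash
cat > al.py <<'E'
from m import *
a=np.radians(15.6); y=np.array([np.sin(a),np.cos(a)]); x=np.array([np.cos(a),-np.sin(a)])
def meas(n,d):
    uv,P=cloud(n,d); X=P[:,:2]@x; Y=P[:,:2]@y
    for nm,s in (('blade',(X>.51)&(X<.575)&(abs(P[:,2]-.0615)<.004)&(Y>.21)&(Y<.30)),('fin',(X>.575)&(X<.61)&(P[:,2]>.058)&(P[:,2]<.068)&(Y>.24)&(Y<.275))):
        A=np.c_[X[s],Y[s]]*1000
        print(n,nm,len(A),'x',A[:,0].min().round(1),A[:,0].max().round(1),'Y mean',A[:,1].mean().round(2),'med',np.median(A[:,1]).round(2),'minmax',np.percentile(A[:,1],[3,97]).round(1),'slope',np.polyfit(A[:,0],A[:,1],1)[0].round(3),'at tip',[ (A[(A[:,0]>q)&(A[:,0]<=q+10),1].mean().round(2)) for q in (510,520,530,540,550,560) if ((A[:,0]>q)&(A[:,0]<=q+10)).any()])
E
python3 - <<'E'
from al import *
for n in('top','scene'): meas(n,np.load(n+'5.npy'))
E
```

```text
top blade 71 x 510.1 566.4 Y mean 252.45 med 252.6 minmax [248.8 256.4] slope 0.0 at tip [np.float64(252.01), np.float64(252.72), np.float64(252.67), np.float64(252.23), np.float64(252.82), np.float64(252.34)]
top fin 9 x 578.7 589.3 Y mean 256.54 med 256.38 minmax [254.7 258.3] slope -0.067 at tip []
scene blade 63 x 511.3 571.4 Y mean 254.2 med 254.0 minmax [249.9 258.1] slope -0.019 at tip [np.float64(254.92), np.float64(254.47), np.float64(253.65), np.float64(254.0), np.float64(254.05), np.float64(254.09)]
scene fin 14 x 581.4 595.5 Y mean 258.66 med 259.06 minmax [256.1 260.4] slope 0.086 at tip []
```

The top crop shows the blade still short of the fin, and both cameras put the gap at about 4.1 mm.

Request:
carry_out(steps=[{"xyz":[0,0.002,0],"turn":[0,0,0]},{"xyz":[0,0.0043,0],"turn":[0,0,0]},{"xyz":[0,0.0043,0],"turn":[0,0,0]},{"xyz":[0,0.0043,0],"turn":[0,0,0]},{"xyz":[0,0.0043,0],"turn":[0,0,0]}])

```text
clock: 9.13
tcp_pos: [0.5166, 0.1239, 0.0733]
tcp_rot: [0.0, 0.138, 0.99, -0.004]
force: [0.6, -11.6, -4.4]
grip_width: 0.0135
gripper_force: 61.6
```

```bash
cat > look.py <<'E'
from al import *
I={}
for n in('top','scene'):
    A=[capture(n) for _ in range(6)]
    p=np.mean([a[0] for a in A],0); meas(n,np.median([a[1] for a in A],0)); I[n]=np.clip(p*1.7,0,255).astype(np.uint8)
f=lambda q:cv2.resize(q,None,fx=16,fy=16,interpolation=cv2.INTER_CUBIC)
cv2.imwrite('pics/c6.png',np.hstack([f(I['scene'][203:239,278:303]),f(I['top'][178:214,246:270])]))
E
python3 look.py; python3 to.py
```

```text
top blade 74 x 510.6 567.1 Y mean 256.45 med 256.4 minmax [252.8 260.4] slope -0.007 at tip [np.float64(256.64), np.float64(256.55), np.float64(256.59), np.float64(256.41), np.float64(256.05), np.float64(255.99)]
top fin 10 x 578.9 590.1 Y mean 256.25 med 256.19 minmax [254.4 258.4] slope -0.145 at tip []
scene blade 65 x 510.1 570.7 Y mean 258.47 med 258.11 minmax [254.8 262.2] slope -0.036 at tip [np.float64(259.06), np.float64(259.44), np.float64(258.6), np.float64(257.87), np.float64(257.81), np.float64(257.89)]
scene fin 13 x 580.8 594.4 Y mean 258.42 med 258.12 minmax [256.1 260.4] slope 0.024 at tip []
9.73 [0.5166 0.1239 0.0733] yaw 15.82 F [  1.6 -11.7  -4.2] w 0.013 61.620803475379944
```

View pics/c6.png

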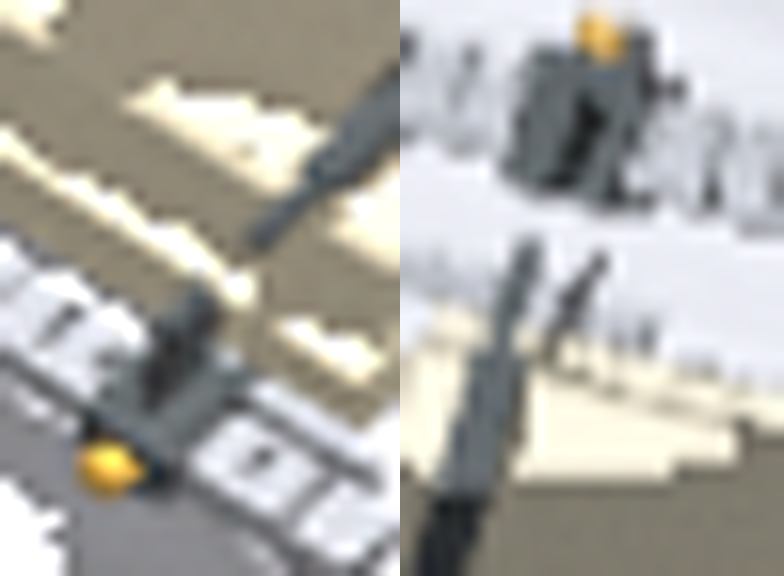

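In the final crop the blade line, with its tip at (525,250) on the right panel, runs into the fin. Both cameras agree to within about 0.4 mm and the grip is steady, so I'll hand it in.

```bash
python3 -c "
from plant import *
print(sign_off())"
```

```text
the job is handed in; nothing more can be done
None
```

The job is handed in: the clamp pad is down on the stone, the pointer blade is in line with the index fin to about 0.4 mm by both cameras, and the gripper still holds the rod; I didn't re-measure the stone or the loose pieces at the end.

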